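Plate the bar cake with the tongs

TASK

Pick up the kitchen tongs, close their jaws on the oblong bar-shaped cake on the platter (not the round ones), and lift it out with the tongs, never touching it with the gripper. Carry it to the round plate and finish while still holding it in the tongs, upright and steady above the middle of the plate with a good 10 cm of clear air below it; do not put it down or let go. Leave the round cakes, the ramekin and the jar where they are.

Things in the scene. Friction and masses are not known exactly. Their poses are not given: they have to be found in the camera images.
- tongs: Steel tongs, black grips and jaws, lying flat, 230 mm long, 26 mm high, 0.115 kg, loose. Frame fixed to pivot and right arm; origin at the underside, at rest midway between the grip flats, 105 mm ahead of the pivot. x to the jaws, y to the left arm, z up. A spring holds the arms open: at rest 66 mm over the grip flats' outer faces, jaws 80 mm apart inside. Pinch the flats to close the jaws
- tongs_left: Left arm, hinged at the pivot. Origin on the pivot axis at the underside; x along its grip flat, z up. At rest its x points 0.1 rad left of the tongs' x; it swings inward up to 0.36 rad. Each 1 mm of pinch over the flats closes the jaws 2 mm. Pinch force: 3 N to begin, 4 N after 6 mm, 8 N after 23 mm
- tongs_right: Right arm, rigid with the pivot. Origin on the pivot axis at the underside; x along its grip flat, 0.1 rad right of the tongs' x, z up. With the flats pinched to 56 mm the tongs can be carried with the jaws still 60 mm apart; the jaws meet the bar cake at about 44 mm over the flats
- grip_left (a point): Point on the outer face of the left arm's grip flat (a flat running about 50 mm either way along the arm), half-way up the 26 mm strip, 105 mm from the pivot; the tongs' centre of mass is near the middle between both grip points
- grip_right (a point): The same point on the right arm
- jaw_left (a point): Centre of the inner face of the left jaw (a plate 42 mm long, 26 mm high, 5 mm thick), 205 mm from the pivot, 100 mm ahead of the grip flats' centres
- jaw_right (a point): The same point on the right jaw
- bar_cake: The oblong bar-shaped chocolate-coconut cake, firm, 54 mm long (x), 36 mm wide (y), 34 mm high, about 0.045 kg, loose on the platter. Origin at the centre of its underside. Its long side points roughly away from the robot; take it across its 36 mm width
- bar_cake_mid (a point): Centre of the bar cake, 17 mm above its underside (25 mm above the worktop at the start)
- round1_mid (a point): Centre of a round cake of the same make, 42 mm across, 26 mm high, on the platter
- round2_mid (a point): Centre of the other round cake, the same size
- platter: White flat slab without a rim, 100 mm (x) by 290 mm (y), 8 mm thick, fixed; its origin is at the centre of its underside. The three cakes stand in a row along its y, 95 mm apart, in any order
- plate: Round white dessert plate, 150 mm across, rim 16 mm high, fixed; its origin is at the centre of its underside. Tongs and plate lie on opposite sides of the platter, either way round
- ramekin: White ramekin, 76 mm across, 42 mm high, beyond the platter; leave it alone
- jar: Glass jar, 60 mm across, 90 mm high, beyond the platter; leave it alone
Things that resemble listed ones, but are neither listed nor needed, are in the scene too. Leave any green look-alike of the plate alone.

How it is judged:
By the outcome, as a careful person would: the job done as asked, in the order asked, and still so for the second after the job is handed in, while the arm keeps its last pose, push and grip.
It also fails if it takes over 40 s, if anything falls off the work surface, if the arm or the gripper's body presses on something with over 40 N, if the wrist force passes 120 N, or if a joint passes its speed limit or range.

ROBOT

A 7-joint arm with a two-finger parallel gripper is mounted at the origin on the work surface. World frame = base frame: x ahead of the robot, y to its left, z up, the work surface at z = 0. Lengths are in m, angles in degrees, forces in N, time in s.
With the tool pointing down it reaches from about 0.425 to 1.025 m from the base axis. Payload 9.4 kg.
Tool frame: the origin (TCP) lies midway between the tips of the shut fingers; the grasp point (between the pads) lies grasp_offset behind it (grasp_offset is the distance from the TCP to the grasp point, in m); z points along the fingers, y is the direction in which the jaws open and shut (so a half turn about z gives the same grasp; the last joint's range is limited). The gripper opens to 85 mm and grips with 20 to 120 N. Pads are 22 mm wide; open, the fingers measure 114 mm over their backs; the gripper's body (76 mm by 85 mm) begins 54 mm behind the grasp point. The pads swing forward as they close: fully open they stand 13 mm farther back than shut.
Start: joints at [67.454, 34.337, -0.143, 91.639, 0.103, 54.024, -4.572], TCP at [0.226, -0.689, 0.231] pointing down, gripper open.
Joint ranges: [-147.43, 147.43], [-19.82, 112.94], [-74.19, 73.91], [6.32, 146.72], [-59.91, 239.91], [6.04, 106.73], [-150.56, 150.56]. Speed limits (degrees/s): [127.2, 127.2, 172.46, 172.46, 180, 180, 180].

INTERFACE

Orientations are given as [roll, pitch, yaw] about the fixed x, y, z axes, in that order (R = Rz(yaw) Ry(pitch) Rx(roll)).
In Python, from rig import observe, get_image, calibration, sign_off, recognise, regions_of, grasp_offset gives the robot as it stands.
- The arm moves only by the tool play_rows, never from a script. Its argument "rows" is a list that holds one entry, the list of rows, each a list of 6 numbers: the shift along the tool's x, y, z in m, then the turn, a rotation vector about the tool's x, y, z in degrees. In form: [[[dx, dy, dz, rx, ry, rz], ...]]. A call has 1 to 12 rows; each row is the pose to reach, as a shift and turn from the pose commanded when the call began, along the tool's axes at that moment; what a row does not reach only later rows make up. A row lasts 1/12 s, in which the tool goes at most 41.7 mm and 7.16 degrees, less where a joint would pass 70% of its speed; a pose out of reach is approached as far as the arm can. A call with a gripper value outside its range is refused whole. "grip" is the closure, from -1 (fully open) to 1 (shut), set as the call begins (left out, the last holds). The fingers move at their own pace and stop on an object; the grip force is fixed at half the most. Time passes only in rows, so rows that repeat a pose let the fingers close. It gives the time, the measured TCP pose, the force and the opening at its end, in the units of the state.
- observe(): the state, without advancing time (a new reading comes with each control period).
- get_image(name): name is "scene" or "top"; returns the picture (420x560x3 uint8, red, green, blue); there is no depth.
- calibration(name): a dict with "fx", "fy", "cx", "cy" (pixels), "k1" (the pictures are not rectified: a ray, as slopes to the right and down, at radius r is drawn at 1 + k1 r^2 times it, then the intrinsics apply), "xyz" and "orientation" of the camera in the world. Camera axes: x right, y down, z forward; pixel columns grow to the right and rows downward; lengths in m; the calibration is good to about 2 mm. A picture is of the moment at which its call begins. calibration takes no time and is no camera call.
- sign_off(): hands the job in, once; it reports no verdict.
Trained networks look in the newest picture that a camera, given by its name, has taken for a name from the list of things; names that differ only in an ending like _2 or _b are one class to them, and where a whole thing is asked for, a point or a joint stands for the part that bears it (a point fixed in the world has none). Each returns a list of dicts, best first, with "confidence" (0 to 1); they miss things now and then, are a little off and sometimes report something else, mostly with a low value. They report only what shows in the picture. A call takes as long as a camera call. They do not tell look-alikes from the thing itself.
- recognise(camera, thing): "extent" ([left, top, width, height] in pixels, round what is visible of it).
- regions_of(camera, thing): "mask" (420x560 bool, what is visible of it) and "extent" ([left, top, width, height] in pixels, round what is visible of it).
The state is a dict: "time_s": time; "joints": joint angles; "dq": joint speeds; "effort": joint torques, N m; "tool_pos": TCP position; "tcp_rot": TCP orientation; "force": force on the tool from outside, world axes, zero at the start; "wrist_torque": the same for the moment, N m; "grip_width": finger opening in m.
Only numpy, scipy, OpenCV 4.12 (cv2) and the standard library are available. Lean on these libraries where they do the work, as an engineer would, in place of code of your own. Each camera call takes 0.05 s, during which the arm holds its last target. There are 200 camera calls.

## Working session

There is one attempt and no reset: what is moved stays moved. The work goes in short steps, Python scripts to look and compute and a tool call to move; the robot and the scene stay as the last step left them, time stands still between calls to the robot, and variables do not carry over. Pictures are saved under pics/ and viewed, about 8 in all and at most 12, crops included, and the job is handed in when it is done.

Besides the shell and the picture viewer there is one more tool, called after "Call:" as name(argument=value, ...), one argument or row to a line, values as JSON. play_rows: Moves the arm, as the interface text tells. Its arguments: {"type":"object","properties":{"rows":{"type":"array"},"grip":{"type":"number"}},"required":["rows"]}

```bash
mkdir -p pics
cat > h.py <<'E'
import numpy as np, cv2
from scipy.spatial.transform import Rotation as R
from rig import *
def cam(n):
    c=calibration(n); return c,R.from_euler('xyz',c['orientation'],degrees=True).as_matrix(),np.array(c['xyz'])
def px2w(n,uv,z):
    c,Rm,t=cam(n); uv=np.atleast_2d(np.array(uv,float)); out=[]
    K=np.array([[c['fx'],0,c['cx']],[0,c['fy'],c['cy']],[0,0,1]])
    p=cv2.undistortPoints(uv.reshape(-1,1,2),K,np.array([c['k1'],0,0,0.])).reshape(-1,2)
    d=np.c_[p,np.ones(len(p))]@Rm.T
    return t+d*((z-t[2])/d[:,2])[:,None]
def w2px(n,X):
    c,Rm,t=cam(n); p=(np.atleast_2d(X)-t)@Rm; s=p[:,:2]/p[:,2:]; s=s*(1+c['k1']*(s**2).sum(1))[:,None]
    return s*[c['fx'],c['fy']]+[c['cx'],c['cy']]
def save(n,name,crop=None,k=1):
    im=get_image(n)[:,:,::-1]
    if crop: l,t,w,h=crop; im=im[t:t+h,l:l+w]
    cv2.imwrite('pics/'+name+'.png',cv2.resize(im,None,fx=k,fy=k,interpolation=cv2.INTER_CUBIC))
E
python3 - <<'E'
from h import *
print(observe()); print(grasp_offset)
a=get_image('top');b=get_image('scene')
cv2.imwrite('pics/top0.png',cv2.resize(a[:,:,::-1],None,fx=1.42,fy=1.42)); cv2.imwrite('pics/scene0.png',cv2.resize(b[:,:,::-1],None,fx=1.42,fy=1.42))
for n in('top','scene'):
    print(n,calibration(n))
    for t in('tongs','tongs_left','tongs_right','bar_cake','round1_mid','plate','platter','ramekin','jar'):
        print(t,[(d['extent'],round(d['confidence'],2)) for d in recognise(n,t)])
E
```

```text
{'time_s': 0.0, 'joints': array([67.45357182, 34.38511717, -0.14363931, 91.68147134,  0.10202691,
       54.02227059, -4.57033329]), 'dq': array([ 0.05617314,  0.00363172, -0.00688402, -0.05078881,  0.03376696,
        0.01577182, -0.00394358]), 'effort': array([-8.69021205e-04, -7.76458168e+01,  1.56437304e+00, -2.58008748e+01,
        1.21479988e-02,  9.15259385e-03,  3.59535122e-06]), 'tool_pos': array([ 0.2256853 , -0.68848471,  0.23040653]), 'tcp_rot': array([-1.79911656e+02,  8.41747158e-03,  1.81547059e+01]), 'force': array([ 0.43732334,  0.20726755, -0.36372616]), 'wrist_torque': array([0.00082364, 0.01313954, 0.01077322]), 'grip_width': 0.08558061878077329}
0.0187
top {'fx': 519.2304118634968, 'fy': 519.2304118634968, 'cx': 279.39016314534075, 'cy': 204.46335077280074, 'k1': -0.0758695807507014, 'xyz': array([0.359048  , 0.01458497, 1.35394822]), 'orientation': array([-172.97163449,    0.91685235,  -91.40925096])}
tongs [([387.6, 160.3, 35.2, 98.5], 0.65)]
tongs_left [([388.5, 165.0, 25.3, 79.9], 0.63)]
tongs_right [([418.8, 159.8, 5.1, 86.0], 0.81), ([243.5, 159.5, 115.6, 4
[... 538 characters left out ...]
5510934, 'cy': 210.52812138805436, 'k1': 0.03234124947062409, 'xyz': array([0.99710095, 0.67560255, 0.90683456]), 'orientation': array([-137.55708287,    1.05074786,  143.72601487])}
tongs [([178.9, 121.4, 83.6, 48.6], 0.63), ([228.5, 181.3, 18.4, 17.4], 0.57)]
tongs_left [([199.4, 128.0, 58.4, 44.2], 0.7)]
tongs_right [([181.5, 122.6, 71.1, 35.1], 0.83)]
bar_cake []
round1_mid [([228.3, 177.9, 21.5, 21.4], 0.49)]
plate [([410.3, 220.2, 68.4, 49.8], 0.97), ([352.0, 180.9, 59.2, 44.4], 0.85), ([347.2, 268.5, 71.7, 63.1], 0.57), ([198.5, 125.5, 61.4, 44.5], 0.5)]
platter []
ramekin [([175.6, 203.3, 27.1, 34.3], 0.78)]
jar [([228.6, 258.1, 30.5, 43.1], 0.87), ([181.9, 125.6, 69.1, 28.5], 0.31)]
```

View pics/top0.png

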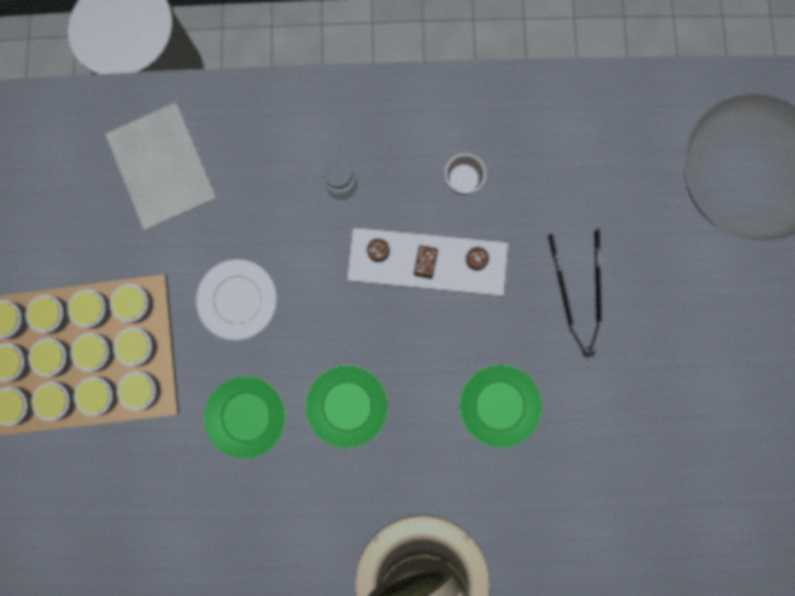

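View pics/scene0.png

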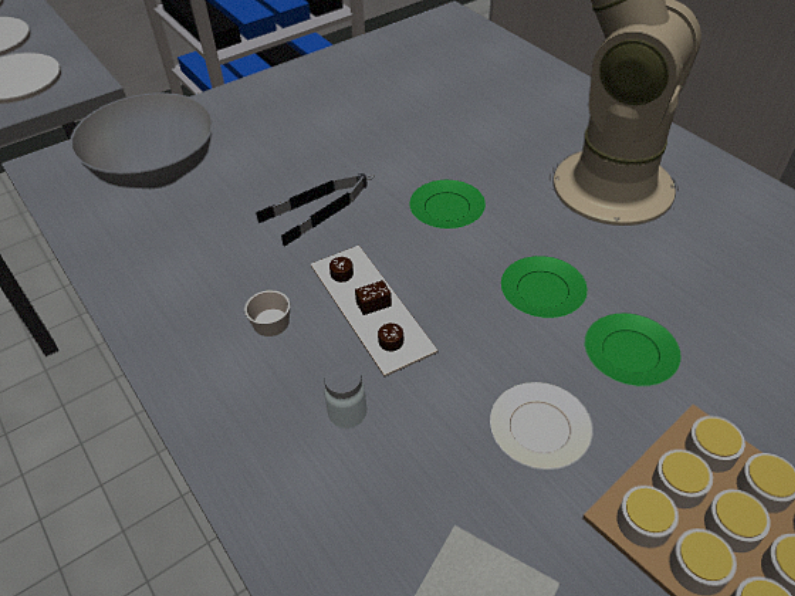

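The top view shows the tongs on the right: pivot at (588,353) and jaw tips at (551,236) and (597,231) in the scaled picture. The bar cake is the middle one, at (426,262). The white plate is at (236,300), and three green plates are look-alikes. Next I'll measure these.

Run:
```python
from h import *
im=get_image('top'); g=im.max(2).astype(int)
def reg(l,t,w,h,z,th):
    m=(g[t:t+h,l:l+w]<th).astype(np.uint8); n,lab,st,c=cv2.connectedComponentsWithStats(m)
    for i in range(1,n):
        if st[i,4]<25: continue
        v,u=np.nonzero(lab==i); W=px2w('top',np.c_[u+l,v+t],z)[:,:2]
        r=cv2.minAreaRect((W*1000).astype(np.float32)); 
        vx=cv2.fitLine((W*1000).astype(np.float32),cv2.DIST_HUBER,0,.01,.01).ravel()
        print(st[i],'mean',W.mean(0).round(4),'rect',np.round(r[0]),np.round(r[1],1),'dir',np.degrees(np.arctan2(vx[1],vx[0])).round(1),'x',W[:,0].min().round(3),W[:,0].max().round(3))
print('tongs');reg(380,155,50,105,.013,60)
print('cakes');reg(250,160,108,45,.025,95)
for pt,z in(((551,236),.013),((597,231),.013),((588,353),.013)): print(px2w('top',np.array(pt)/1.42,z).round(4))
for n in('top','scene'):
  for t,z in(('plate',.012),('bar_cake_mid',.025),('tongs_left',.013),('tongs_right',.013),('platter',.008)):
    for d in regions_of(n,t):
        if d['mask'].sum()<20: continue
        v,u=np.nonzero(d['mask']); W=px2w(n,np.c_[u,v],z)[:,:2]; r=cv2.minAreaRect((W*1000).astype(np.float32))
        col=(im if n=='top' else get_image(n))[d['mask']].mean(0).round()
        print(n,t,round(d['confidence'],2),W.mean(0).round(4),np.round(r[0]),np.round(r[1]),round(r[2],1),col)
cv2.imwrite('pics/tg.png',cv2.resize(im[150:260,370:440,::-1],None,fx=5,fy=5,interpolation=cv2.INTER_CUBIC))
```

```text
tongs
[39  7  3 13 36] mean [ 0.6112 -0.34  ] rect [ 612. -340.] [ 5.3 32.2] dir -3.4 x 0.596 0.628
[ 7 11  4 14 30] mean [ 0.6024 -0.2561] rect [ 602. -256.] [35.3  5.7] dir 9.7 x 0.584 0.619
[ 39  33   4  39 104] mean [ 0.506 -0.336] rect [ 509. -336.] [ 7.2 99.7] dir -2.5 x 0.459 0.558
[13 36 10 38 92] mean [ 0.5036 -0.2744] rect [ 504. -274.] [98.6  6.4] dir 9.6 x 0.455 0.552
cakes
[11 17 13  7 30] mean [0.585  0.0619] rect [586.  61.] [13.2 32.1] dir -73.8 x 0.58 0.596
[79 20 13 10 34] mean [ 0.5667 -0.1094] rect [ 569. -110.] [33.6 17.8] dir 63.9 x 0.56 0.584
[42 32 12  4 28] mean [ 0.5508 -0.0172] rect [551. -16.] [29.2  6.2] dir 79.6 x 0.546 0.555
[[ 0.6186 -0.2559  0.013 ]]
[[ 0.6258 -0.3421  0.013 ]]
[[ 0.401  -0.3126  0.013 ]]
top plate 0.96 [0.302  0.3147] [301. 314.] [146. 148.] 89.4 [ 60. 145.  78.]
top plate 0.93 [0.3171 0.1285] [317. 129.] [148. 148.] 25.4 [ 63. 148.  81.]
top plate 0.87 [0.5168 0.3294] [517. 330.] [143. 146.] 89.7 [174. 178. 186.]
top plate 0.65 [ 0.3114 -0.1489] [ 312. -149.] [144. 145.] 88.1 [ 62. 148.  79.]
top bar_cake_mid 0.69 [0.5153 0.3265] [5
[... 414 characters left out ...]
578. -27.] [291. 104.] 83.4 [172. 176. 183.]
scene plate 0.7 [0.3015 0.3137] [300. 313.] [148. 150.] 21.3 [ 36. 114.  51.]
scene plate 0.68 [0.5157 0.3294] [514. 327.] [147. 147.] 87.1 [161. 161. 158.]
scene plate 0.63 [0.3161 0.1275] [315. 125.] [149. 145.] 44.0 [ 35. 115.  50.]
scene plate 0.56 [ 0.311  -0.1506] [ 308. -153.] [145. 140.] 86.3 [ 33. 114.  48.]
scene bar_cake_mid 0.78 [ 0.5747 -0.022 ] [574. -22.] [60. 61.] 75.5 [41. 27. 22.]
scene tongs_left 0.72 [ 0.5235 -0.272 ] [ 517. -273.] [225.  35.] 12.2 [23. 22. 23.]
scene tongs_right 0.72 [ 0.5242 -0.3365] [ 520. -336.] [ 36. 217.] 87.0 [26. 26. 26.]
scene platter 0.85 [ 0.5858 -0.0057] [582. -22.] [296. 103.] 82.9 [159. 159. 157.]
```

View pics/tg.png

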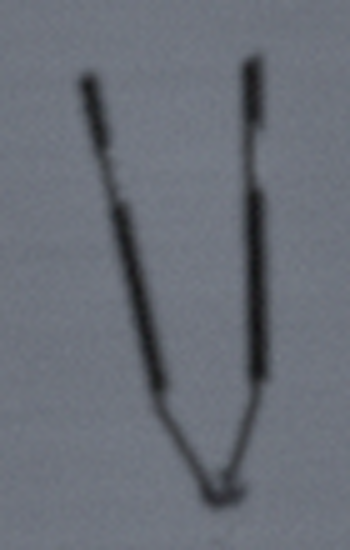

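Call:
play_rows(
  rows=[
    [[0.03,-0.02,0.01,0,0,1],[0.06,-0.043,0.02,0,0,2.5],[0.09,-0.065,0.03,0,0,4],[0.12,-0.086,0.04,0,0,5],[0.15,-0.108,0.05,0,0,6.5],[0.18,-0.13,0.06,0,0,8],[0.21,-0.15,0.07,0,0,9],[0.24,-0.173,0.08,0,0,10],[0.27,-0.195,0.09,0,0,11],[0.3,-0.216,0.1,0,0,12],[0.33,-0.237,0.11,0,0,13.5],[0.36,-0.259,0.12,0,0,14.6]],
  ],
  grip=-1,
)

```text
time_s: 2.95
tool_pos: [0.4884, -0.3295, 0.111]
tcp_rot: [180.0, -0.0, 3.5]
force: [0.8, -0.4, 0.3]
grip_width: 0.0854
```

Call:
play_rows(
  rows=[
    [[0.02,-0.025,0.01,0,0,0],[0.02,-0.025,0.01,0,0,0],[0.02,-0.025,0.01,0,0,0]],
  ],
)

```text
time_s: 3.2
tool_pos: [0.507, -0.3021, 0.1007]
tcp_rot: [-179.9, 0.0, 3.8]
force: [0.5, -1.0, 0.4]
grip_width: 0.0855
```

Call:
play_rows(
  rows=[
    [[-0.001,0.003,0.02,0,0,0],[-0.001,0.003,0.045,0,0,0],[-0.001,0.003,0.065,0,0,0],[-0.001,0.003,0.075,0,0,0],[-0.001,0.003,0.075,0,0,0]],
  ],
)

```text
time_s: 3.62
tool_pos: [0.5032, -0.3083, 0.0247]
tcp_rot: [-179.9, 0.2, 3.5]
force: [-0.3, 0.3, 0.1]
grip_width: 0.0856
```

Run:
```python
from h import *
b=get_image('scene')[100:190,160:280,::-1]; a=get_image('top')[150:265,360:450,::-1]
o=np.zeros((460,840,3),np.uint8)
o[:360,:480]=cv2.resize(b,(480,360),interpolation=2); o[:460,480:]=cv2.resize(a,(360,460),interpolation=2)
cv2.imwrite('pics/g1.png',cv2.resize(o,None,fx=.95,fy=.95)); print(observe()['tool_pos'])
```

```text
[ 0.5044386  -0.30857087  0.02670172]
```

View pics/g1.png

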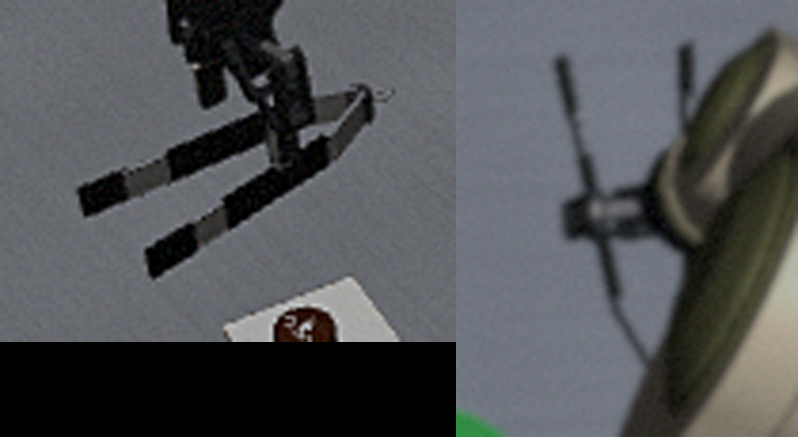

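The fingers straddle the two grip flats near their middles, so I'll go down and pinch.

Call:
play_rows(
  rows=[
    [[0,0,0.01,0,0,0],[0,0,0.018,0,0,0],[0,0,0.024,0,0,0],[0,0,0.025,0,0,0],[0,0,0.025,0,0,0]],
  ],
)

```text
time_s: 4.13
tool_pos: [0.5046, -0.3073, 0.0008]
tcp_rot: [-180.0, 0.0, 3.6]
force: [-0.1, -0.2, 0.1]
grip_width: 0.0856
```

Call:
play_rows(
  rows=[
    [[0,0,0,0,0,0],[0,0,0,0,0,0],[0,0,0,0,0,0],[0,0,0,0,0,0],[0,0,0,0,0,0],[0,0,0,0,0,0],[0,0,0,0,0,0],[0,0,0,0,0,0]],
  ],
  grip=-0.32,
)

```text
time_s: 4.8
tool_pos: [0.5055, -0.3079, 0.0021]
tcp_rot: [179.9, -0.1, 3.5]
force: [0.6, -1.1, 6.5]
grip_width: 0.0564
```

Call:
play_rows(
  rows=[
    [[0,0,-0.004,0,0,0],[0,0,-0.012,0,0,0],[0,0,-0.022,0,0,0],[0,0,-0.034,0,0,0],[0,0,-0.048,0,0,0],[0,0,-0.062,0,0,0],[0,0,-0.076,0,0,0],[0,0,-0.088,0,0,0],[0,0,-0.096,0,0,0],[0,0,-0.1,0,0,0],[0,0,-0.1,0,0,0],[0,0,-0.1,0,0,0]],
  ],
)

```text
time_s: 5.8
tool_pos: [0.5048, -0.3074, 0.1012]
tcp_rot: [-180.0, 0.0, 3.6]
force: [0.7, -0.4, -2.4]
grip_width: 0.0566
```

Run:
```python
from h import *
from scipy.optimize import least_squares
b=get_image('scene'); a=get_image('top')
cv2.imwrite('pics/g2.png',cv2.resize(b[60:200,140:300,::-1],None,fx=4.5,fy=4.2,interpolation=2))
print(observe()['tool_pos'],observe()['force'])
# bar cake pose: fit silhouette box to dark/brown pixels in both views
def hull(n,p,hgt=.034):
    x,y,t=p; c,s=np.cos(t),np.sin(t)
    P=[[x+c*i*.027-s*j*.018,y+s*i*.027+c*j*.018,z] for i in(-1,1) for j in(-1,1) for z in(.008,.008+hgt)]
    return cv2.convexHull(w2px(n,np.array(P)).astype(np.float32))
M={}
for n,im in(('top',a),('scene',b)):
    e=hull(n,(.575,-.022,0)).reshape(-1,2); l,t=(e.min(0)-7).astype(int); r,d=(e.max(0)+8).astype(int)
    sub=im[t:d,l:r].astype(float).mean(2); lo,hi=np.percentile(sub,10),np.percentile(sub,85)
    M[n]=(l,t,np.clip((hi-sub)/(hi-lo)*1.15,0,1))
def cost(p):
    s=0
    for n in M:
        l,t,m=M[n]; k=8; q=np.zeros((m.shape[0]*k,m.shape[1]*k),np.uint8)
        cv2.fillConvexPoly(q,np.round((hull(n,p).reshape(-1,2)-[l,t]+.5)*k).astype(int),255)
        s+=np.abs(cv2.GaussianBlur(cv2.resize(q/255.,(m.shape[1],m.shape[0]),interpolation=cv2.INTER_AREA),(0,0),.7)-m).sum()
    return s
from scipy.optimize import differential_evolution as de
r=de(cost,[(.55,.60),(-.045,.0),(-.5,.5)],seed=1,maxiter=60,popsize=12); print(r.x[:2],np.degrees(r.x[2]),r.fun)
for dg in(-15,-10,-7,-5,0,5): print(dg,round(cost((r.x[0],r.x[1],np.radians(dg))),1))
```

```text
[ 0.50449111 -0.30728305  0.10060604] [-0.10151707  0.62175277 -1.23144709]
[ 0.57469865 -0.02153415] -12.087027547588814 395.40704523631916
-15 399.9
-10 404.8
-7 420.9
-5 433.9
0 463.3
5 493.2
```

View pics/g2.png

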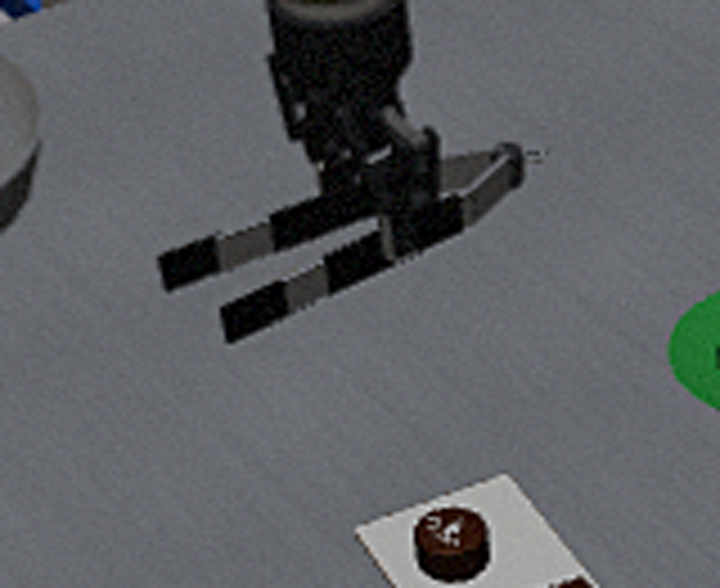

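```bash
cat >> h.py <<'E'
def jaws(z,view=('top','scene'),th=55,exp=None):
    o=observe(); T=o['tool_pos']; y=np.radians(o['tcp_rot'][2]); ex=np.array([np.cos(y),np.sin(y)])
    for n in view:
        im=get_image(n); g=im.max(2)
        c=w2px(n,[*(T[:2]+.1*ex),z])[0].astype(int); l,t=c-32
        k,lab,st,ce=cv2.connectedComponentsWithStats((g[t:t+64,l:l+64]<th).astype(np.uint8))
        for i in range(1,k):
            if st[i,4]<15: continue
            v,u=np.nonzero(lab==i); W=px2w(n,np.c_[u+l,v+t],z)[:,:2]-T[:2]
            L=np.c_[W@ex,W@[-ex[1],ex[0]]]*1000; r=cv2.fitLine(L.astype(np.float32),2,0,.01,.01).ravel()
            print(n,st[i,4],'fwd,left mm',L.mean(0).round(1),'min',L.min(0).round(),'max',L.max(0).round(),'dir',np.degrees(np.arctan(r[1]/r[0])).round(1))
E
python3 -c "
from h import *
jaws(.113)"
```

```text
top 36 fwd,left mm [104.1 -31. ] min [ 89. -35.] max [121. -27.] dir -5.9
top 32 fwd,left mm [102.5  33.2] min [82. 31.] max [119.  36.] dir 0.7
top 275 fwd,left mm [ 58.4 -44.9] min [ 22. -77.] max [110. -21.] dir -26.3
top 25 fwd,left mm [38.7 29.1] min [27. 26.] max [52. 32.] dir 2.0
top 47 fwd,left mm [ 30.1 -61.4] min [ 19. -68.] max [ 46. -53.] dir -20.9
top 32 fwd,left mm [31.9 -4.3] min [ 24. -11.] max [43.  6.] dir -31.7
scene 328 fwd,left mm [ 11.1 -36.2] min [-42. -91.] max [85. -4.] dir 32.6
scene 134 fwd,left mm [101.9 -33.2] min [ 69. -52.] max [128. -15.] dir 25.8
scene 265 fwd,left mm [75.2 30.5] min [15. 12.] max [129.  47.] dir 5.8
```

Call:
play_rows(
  rows=[
    [[0,-0.003,0,0,0,0],[0,-0.009,0,0,0,0.5],[-0.001,-0.018,0,0,0,1],[-0.001,-0.03,0,0,0,1.5],[-0.002,-0.044,0,0,0,2.2],[-0.003,-0.06,0,0,0,3],[-0.004,-0.078,0,0,0,4],[-0.005,-0.097,0,0,0,5],[-0.006,-0.117,0,0,0,6],[-0.006,-0.137,0,0,0,7],[-0.007,-0.157,0,0,0,8],[-0.008,-0.177,0,0,0,9]],
  ],
)

```text
time_s: 7.0
tool_pos: [0.4854, -0.1291, 0.1014]
tcp_rot: [-180.0, 0.0, -5.5]
force: [0.5, -0.1, -1.4]
grip_width: 0.0568
```

Call:
play_rows(
  rows=[
    [[-0.004,-0.019,0,0,0,1],[-0.008,-0.038,0,0,0,2],[-0.012,-0.056,0,0,0,3],[-0.015,-0.073,0,0,0,4],[-0.018,-0.088,0,0,0,4.7],[-0.021,-0.102,0,0,0,5.3],[-0.023,-0.114,0,0,0,5.7],[-0.024,-0.122,0,0,0,6],[-0.024,-0.126,0,0,0,6],[-0.024,-0.128,0,0,0,6],[-0.024,-0.128,0,0,0,6],[-0.024,-0.128,0,0,0,6]],
  ],
)

```text
time_s: 8.0
tool_pos: [0.4742, -0.0021, 0.1013]
tcp_rot: [180.0, -0.0, -11.5]
force: [0.0, -0.2, -1.3]
grip_width: 0.0563
```

Run:
```python
from h import *
o=observe();print(o['tool_pos'],o['tcp_rot'],o['grip_width'])
jaws(.113)
b=get_image('scene')[80:280,170:370,::-1]; a=get_image('top')[110:230,210:370,::-1]
cv2.imwrite('pics/g3.png',np.hstack([cv2.resize(b,(400,400),interpolation=2),cv2.resize(a,(400,400),interpolation=2)]))
```

```text
[ 0.47420926 -0.0020949   0.10130013] [ 1.79987791e+02 -1.07994087e-02 -1.14754521e+01] 0.05632136673932391
scene 175 fwd,left mm [ 28.1 -28.5] min [ -6. -59.] max [ 56. -11.] dir 24.9
scene 137 fwd,left mm [103.5 -34.1] min [ 78. -51.] max [124. -19.] dir 15.5
scene 66 fwd,left mm [42.7 28.1] min [28. 14.] max [56. 42.] dir 54.3
scene 194 fwd,left mm [152.1   0. ] min [131. -29.] max [172.  25.] dir 72.4
scene 165 fwd,left mm [100.   30.5] min [75. 16.] max [124.  45.] dir 12.6
scene 238 fwd,left mm [126.6  72.8] min [102.  50.] max [157. 100.] dir -19.7
```

View pics/g3.png

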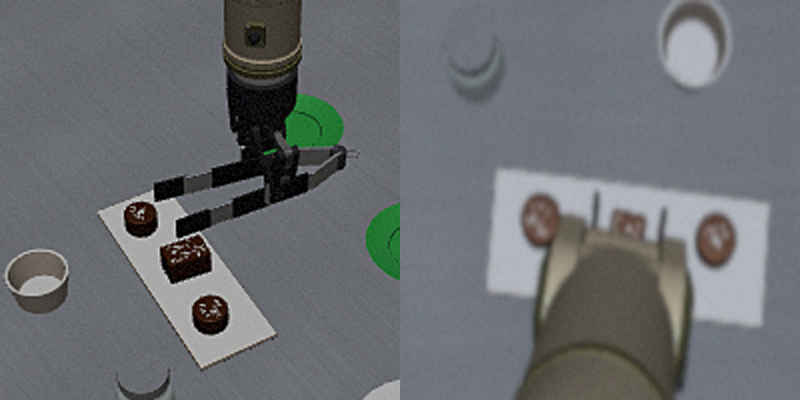

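Call:
play_rows(
  rows=[
    [[0,0,0.004,0,0,0],[0,0,0.012,0,0,0],[0,0,0.022,0,0,0],[0,0,0.034,0,0,0],[0,0,0.046,0,0,0],[0,0,0.057,0,0,0],[0,0,0.067,0,0,0],[0,0,0.076,0,0,0],[0,0,0.083,0,0,0],[0,0,0.087,0,0,0],[0,0,0.087,0,0,0],[0,0,0.087,0,0,0]],
  ],
)

```text
time_s: 9.2
tool_pos: [0.4741, -0.0017, 0.0142]
tcp_rot: [180.0, 0.0, -11.5]
force: [-0.1, -0.1, -1.0]
grip_width: 0.0566
```

Run:
```python
from h import *
o=observe();print(o['tool_pos'],o['force'],o['grip_width'])
b=get_image('scene')[130:255,190:330,::-1]; a=get_image('top')[140:220,240:350,::-1]
cv2.imwrite('pics/g4.png',np.hstack([cv2.resize(b,(420,375),interpolation=2),cv2.resize(a,(380,375),interpolation=2)]))
```

```text
[ 0.47408674 -0.00173994  0.01418307] [-0.05591123 -0.12545647 -0.95405979] 0.05656305652289487
```

View pics/g4.png

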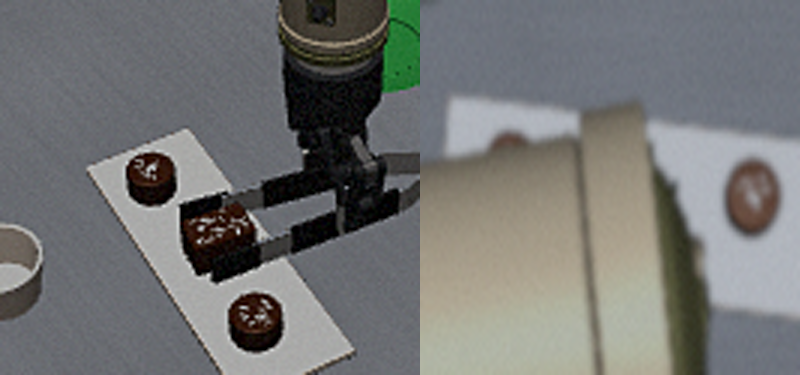

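Call:
play_rows(
  rows=[
    [[0,0,-0.001,0,0,0],[0,0,-0.001,0,0,0],[0,0,-0.001,0,0,0],[0,0,-0.001,0,0,0]],
  ],
  grip=-0.15,
)

```text
time_s: 9.63
tool_pos: [0.4743, -0.0016, 0.0155]
tcp_rot: [-180.0, -0.0, -11.4]
force: [-0.6, -0.2, -1.5]
grip_width: 0.0492
```

Call:
play_rows(
  rows=[
    [[0,0,-0.001,0,0,0],[0,0,-0.001,0,0,0],[0,0,-0.001,0,0,0],[0,0,-0.001,0,0,0],[0,0,-0.001,0,0,0]],
  ],
  grip=0.0,
)

```text
time_s: 10.05
tool_pos: [0.4741, -0.0017, 0.0162]
tcp_rot: [180.0, 0.0, -11.4]
force: [-0.0, -0.0, -1.7]
grip_width: 0.0438
```

Call:
play_rows(
  rows=[
    [[0,0,0,0,0,0],[0,0,0,0,0,0],[0,0,0,0,0,0],[0,0,0,0,0,0],[0,0,0,0,0,0],[0,0,0,0,0,0]],
  ],
  grip=0.15,
)

```text
time_s: 10.55
tool_pos: [0.4741, -0.0017, 0.0162]
tcp_rot: [180.0, 0.0, -11.4]
force: [-0.8, 0.0, -1.1]
grip_width: 0.0431
```

Call:
play_rows(
  rows=[
    [[0,0,-0.003,0,0,0],[0,0,-0.008,0,0,0],[0,0,-0.015,0,0,0],[0,0,-0.024,0,0,0],[0,0,-0.034,0,0,0],[0,0,-0.044,0,0,0],[0,0,-0.053,0,0,0],[0,0,-0.06,0,0,0],[0,0,-0.065,0,0,0],[0,0,-0.068,0,0,0],[0,0,-0.07,0,0,0],[0,0,-0.07,0,0,0]],
  ],
)

```text
time_s: 11.55
tool_pos: [0.4742, -0.0016, 0.0865]
tcp_rot: [-180.0, -0.0, -11.4]
force: [0.4, -0.3, -1.4]
grip_width: 0.043
```

Run:
```python
from h import *
o=observe();print(o['tool_pos'],o['tcp_rot'],o['force'],o['grip_width'])
b=get_image('scene')[80:255,170:370,::-1]
cv2.imwrite('pics/g5.png',cv2.resize(b,(600,525),interpolation=2))
```

```text
[ 0.47422141 -0.00161334  0.08651223] [-1.79996084e+02 -1.56105975e-02 -1.14453466e+01] [ 0.37345733 -0.30739355 -1.39967394] 0.042980845681443273
```

View pics/g5.png

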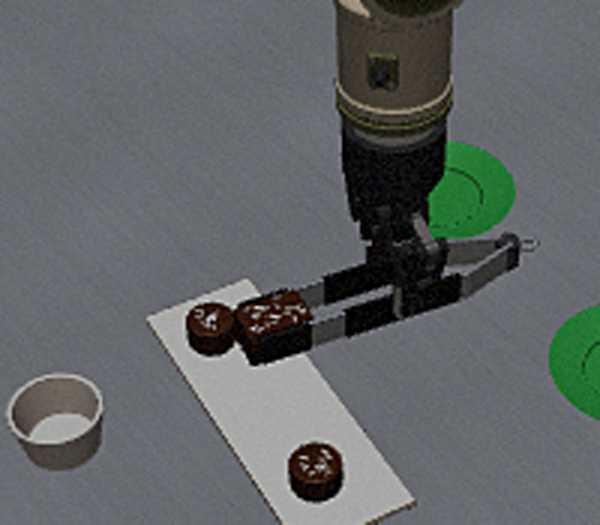

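The bar cake is held level in the jaws and is clear of the platter. Both round cakes are still standing. Next I'll raise it and carry it to the plate.

Call:
play_rows(
  rows=[
    [[0,0,-0.002,0,0,0],[0,0,-0.007,0,0,0],[0,0,-0.015,0,0,0],[0,0,-0.025,0,0,0],[0,0,-0.036,0,0,0],[0,0,-0.047,0,0,0],[0,0,-0.057,0,0,0],[0,0,-0.066,0,0,0],[0,0,-0.073,0,0,0],[0,0,-0.078,0,0,0],[0,0,-0.08,0,0,0],[0,0,-0.08,0,0,0]],
  ],
)

```text
time_s: 12.6
tool_pos: [0.4743, -0.0016, 0.1666]
tcp_rot: [-180.0, -0.0, -11.4]
force: [0.6, -0.8, -2.0]
grip_width: 0.0431
```

Call:
play_rows(
  rows=[
    [[-0.001,-0.002,0,0,0,-0.2],[-0.002,-0.006,0,0,0,-0.7],[-0.005,-0.012,0,0,0,-1.4],[-0.008,-0.02,0,0,0,-2.3],[-0.012,-0.03,0,0,0,-3.4],[-0.017,-0.042,0,0,0,-4.8],[-0.023,-0.056,0,0,0,-6.4],[-0.029,-0.072,0,0,0,-8.2],[-0.036,-0.089,0,0,0,-10],[-0.042,-0.106,0,0,0,-12],[-0.049,-0.123,0,0,0,-14],[-0.056,-0.139,0,0,0,-15.8]],
  ],
)

```text
time_s: 13.6
tool_pos: [0.4461, 0.148, 0.1662]
tcp_rot: [-180.0, 0.0, 4.6]
force: [0.6, -0.9, -2.4]
grip_width: 0.0433
```

Call:
play_rows(
  rows=[
    [[-0.002,-0.018,0,0,0,-1.9],[-0.004,-0.036,0,0,0,-3.8],[-0.006,-0.054,0,0,0,-5.7],[-0.008,-0.071,0,0,0,-7.5],[-0.009,-0.087,0,0,0,-9.2],[-0.011,-0.102,0,0,0,-10.8],[-0.012,-0.115,0,0,0,-12.2],[-0.013,-0.126,0,0,0,-13.3],[-0.014,-0.136,0,0,0,-14.3],[-0.015,-0.143,0,0,0,-15],[-0.016,-0.148,0,0,0,-15.5],[-0.016,-0.149,0,0,0,-15.7]],
  ],
)

```text
time_s: 14.6
tool_pos: [0.4194, 0.2937, 0.1662]
tcp_rot: [-180.0, 0.0, 20.1]
force: [0.4, 0.4, -2.8]
grip_width: 0.0431
```

Call:
play_rows(
  rows=[
    [[0,0,0,0,0,0],[0,0,0,0,0,0],[0,0,0,0,0,0],[0,0,0,0,0,0]],
  ],
)

```text
time_s: 14.93
tool_pos: [0.4198, 0.2925, 0.1663]
tcp_rot: [180.0, 0.0, 20.0]
force: [-1.0, -0.5, -0.9]
grip_width: 0.0431
```

Run:
```python
from h import *
o=observe();print(o['tool_pos'],o['tcp_rot'],o['force'],o['grip_width'])
b=get_image('scene'); a=get_image('top')
for n in('scene','top'):
  for d in regions_of(n,'bar_cake'):
    v,u=np.nonzero(d['mask']); print(n,round(d['confidence'],2),d['extent'],px2w(n,np.c_[u,v],.175).mean(0).round(4))
b=b[120:340,230:470,::-1]
cv2.imwrite('pics/g6.png',np.hstack([cv2.resize(b,(440,400),interpolation=2),cv2.resize(a[130:280,100:250,::-1],(400,400),interpolation=2)])[:,:800])
```

```text
[0.41975585 0.2924694  0.1662935 ] [1.79990771e+02 6.55721656e-03 1.99901130e+01] [-0.97116111 -0.54639387 -0.90351924] 0.043075708770320166
scene 0.96 [376.7, 231.5, 28.4, 36.1] [0.5158 0.3265 0.175 ]
scene 0.65 [228.6, 182.0, 19.6, 16.9] [0.652  0.0219 0.175 ]
top 0.63 [138.7, 190.4, 19.3, 26.6] [0.5176 0.3309 0.175 ]
```

View pics/g6.png

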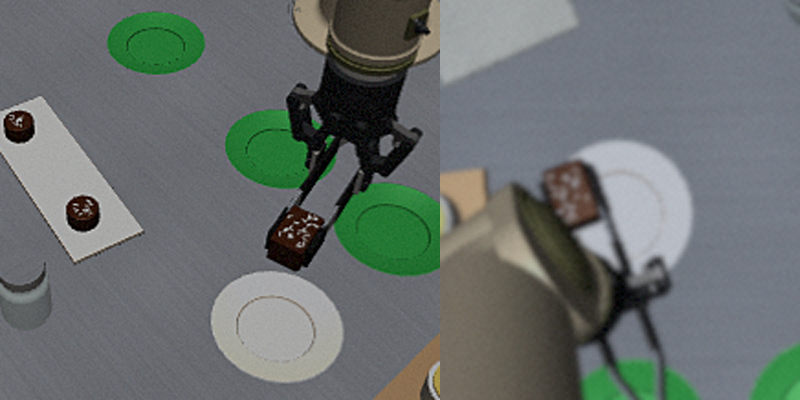

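Both cameras put the cake within about 3 mm of the plate's centre. It is level, with about 14 cm of air below it.

```bash
python3 -c "
from rig import *
o=observe(); print(o['time_s'],abs(o['dq']).max(),o['grip_width']); print(sign_off())"
```

```text
15.1333 0.1520043044323189 0.04308403025058478
the job is handed in; nothing more can be done
None
```

I picked up the tongs, closed their jaws across the bar cake's 36 mm width and lifted it out. I then carried it to the white plate and handed the job in at 15.1 s with the cake still held in the tongs.

- **Position:** with the cake's mid-height taken as 0.175 m, the two cameras put it at (0.516, 0.327) and (0.518, 0.331). The plate centre measured (0.516, 0.329), so the cake is about 2–3 mm from the middle.
- **Height and hold:** from the tool height, I estimate the cake's underside at about 0.158 m, or roughly 14 cm above the plate's rim. In the last picture it looked upright. The arm was still, and the flats stayed pinched at 43.1 mm; I had expected about 44 mm.
- **Other objects:** both round cakes were still in place in the last picture. I saw no contact with the ramekin or the jar. I did not re-measure any of their positions at the end.
- **Disagreements:** before closing on the cake, the two cameras disagreed by about 2–4 mm on whether the jaws were centred, well inside the 12 mm of clearance on each side. At the end the recogniser also gave a second, low-confidence bar cake, which was one of the round cakes.

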